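# Scan the amber vial with the bench-clamped trigger scanner

## Task

Scan the amber vial: on the scanner whose window faces the amber vial, squeeze the orange trigger fully in towards the grip, keep it in for about a second, then let go so that it springs all the way back out. Leave the other scanner's trigger alone and leave the vial standing where it is.

Things in the scene. Friction and masses are not known exactly. Their poses are not given: they have to be found in the camera images.
- pinch_amber (a point): Squeeze point of the scanner to use (a pistol-shaped scanner lies fixed on its side; straight grey grip beside the head): 55 mm above the desk, mid-height of the 32 mm thick grip, midway between grip back and outer trigger face, 25.5 mm each way at rest. x: level, across the grip towards the trigger (close fingers along x); y: along the grip to the head, which starts 35 mm off, top 81 mm up; z up
- trigger_amber (a joint): Orange trigger bar, 24 mm thick in z, on the window side of that grip; rad: 0 = sprung out (rest), 0.22 = fully in. Upright hinge 21.5 mm along +x, 44 mm along +y of pinch_amber; bar reaches 66 mm from the hinge along the grip. Fully in is 10 mm of travel and about 4 N at pinch_amber; springs back by itself. Free below and above the grip
- trigger_pink (a joint): Orange trigger of the other, identical scanner, whose window faces a blue-capped tube of pink content fixed in a socket; rad: 0 = sprung out, 0.22 = fully in; not to be pulled
- amber_vial: Brown vial with white cap, 28 mm across, 64 mm tall, loose on a 12 mm high round pad before the window of the scanner to be used, about 135 mm along +x and 102 mm along +y from pinch_amber; origin at the centre of its underside, z up
Things that resemble listed ones, but are neither listed nor needed, are in the scene too. Of the things like the amber_vial, leave any that is red or yellow; of the rest the larger one is meant.

How it is judged:
By the outcome, as a careful person would: the job done as asked, in the order asked, and still so for the second after the job is handed in, with the robot touching nothing.
It also fails if it takes over 32 s, if anything falls off the work surface, if the arm or the gripper's body presses on something with over 40 N, if the wrist force passes 120 N, or if a joint passes its speed limit or range.

## Robot

A 6-joint arm with a two-finger parallel gripper is mounted at the origin on a cart in front of the work surface, level with it; the furniture and walls round the work are solid. World frame = base frame: x ahead of the robot, y to its left, z up, the work surface at z = 0. Lengths are in mm, angles in rad, forces in N, time in s.
With the tool pointing down it reaches from about 300 to 775 mm from the base axis. Payload 14.6 kg.
Tool frame: the origin (TCP) lies midway between the tips of the shut fingers; the grasp point (between the pads) lies 19 mm behind it; z points along the fingers, y is the line along which they close (so a half turn about z gives the same grasp; the last joint's range is limited). The gripper opens to 94 mm and grips with 3 to 60 N. Pads are 16 mm wide; open, the fingers measure 119 mm over their backs; the gripper's body (75 mm by 177 mm) begins 78 mm behind the grasp point.
Start: joints at [-1.173, 0.3, 1.521, -0, 1.321, -0.067], TCP at [246.526, -491.644, 205.446] pointing down, gripper open.
Joint ranges: [-3.03, 3.03], [-0.79, 2.21], [0.23, 2.52], [-1.04, 4.18], [0, 3.07], [-2.55, 2.55]. Speed limits (rad/s): [2.22, 2.22, 2.57, 3.14, 3.14, 3.14].

## Interface

Orientations are given as [roll, pitch, yaw] about the fixed x, y, z axes, in that order (R = Rz(yaw) Ry(pitch) Rx(roll)).
In Python, from cell import manip gives the robot as it stands.
- The arm moves only by the shell command python3 -m creep 'ROWS' [OPENING] [FORCE]. ROWS is text: rows parted by semicolons, each of 6 numbers parted by spaces: the shift along the tool's x, y, z normalised to -1 to 1, where 1 is 4 cm, then the turn, a rotation vector about the tool's x, y, z normalised to -1 to 1, where 1 is pi rad. In form: dx dy dz ax ay az; .... A call has 1 to 20 rows; each row shifts and turns the commanded pose from where the row before left it, along the tool's axes as they then stand; what a row does not reach is not made up. A row lasts 1/8 s, in which the tool goes at most 62.5 mm and 10.7 degrees, less where a joint would pass 70% of its speed; a pose out of reach is approached as far as the arm can. A call with a number of a shift or a turn outside -1 to 1 is refused whole. A call with a gripper value outside its range is refused whole. OPENING is the closure, from 0 (fully open) to 1 (shut), set as the call begins (- or left out, the last holds). The fingers move at their own pace and stop on an object; FORCE is the grip in N (left out, the last holds). Time passes only in rows, so rows that do not move let the fingers close. It gives the time, the measured TCP pose, the force, the opening and the grip force at its end, in the units of the state.
- manip.read_state(): the state, without advancing time (a new reading comes with each control period).
- manip.camera(name): name is "scene" or "top"; returns a dict with "color" (420x560x3 uint8, red, green, blue), "range_z" (420x560 float32, mm along the optical axis (not along the pixel's ray), 0 where there is no reading), "camera_matrix" (3x3 intrinsics, pixels), "T" (4x4, takes a point from camera to world coordinates). Camera axes: x right, y down, z forward; pixel columns grow to the right and rows downward; lengths in mm; the calibration is good to about 2 mm. A picture is of the moment at which its call begins.
- manip.sign_off(): hands the job in; it is judged then, once.
The state is a dict: "clock": time; "joints": joint angles; "qd": joint speeds; "effort": joint torques, N m; "eef_pos": TCP position; "eef_rot": TCP orientation; "wrist_force": force on the tool from outside, world axes, zero at the start; "moment": the same for the moment, N m; "finger_gap": finger opening in mm; "finger_force": force on a finger pad.
Only numpy, scipy, OpenCV 4.12 (cv2) and the standard library are available. Lean on these libraries where they do the work, as an engineer would, in place of code of your own. Each camera call takes 0.05 s, during which the arm holds its last target. There are 200 camera calls.

## Working session

There is one attempt and no reset: what is moved stays moved. The work goes in short steps, Python scripts to look and compute and a shell command to move; the robot and the scene stay as the last step left them, time stands still between calls to the robot, and variables do not carry over. Pictures are saved under pics/ and viewed, at most 10 in all, crops included, and the job is handed in when it is done.

```bash
mkdir -p pics
python3 - <<'E'
from cell import manip
import cv2,numpy as np,pickle
d={n:manip.camera(n) for n in("scene","top")}
pickle.dump(d,open('d.pkl','wb'))
for n in d:
    cv2.imwrite(f'pics/{n}0.png',cv2.cvtColor(d[n]['color'],cv2.COLOR_RGB2BGR)); print(n,d[n]['camera_matrix'].round(1).tolist(),d[n]['T'].round(3).tolist())
s=manip.read_state();print(s)
E
```

```text
scene [[463.8, 0.0, 280.3], [0.0, 463.8, 211.2], [0.0, 0.0, 1.0]] [[-0.868, -0.188, 0.46, 80.912], [-0.497, 0.372, -0.784, 885.958], [-0.024, -0.909, -0.416, 500.905], [0.0, 0.0, 0.0, 1.0]]
top [[505.7, 0.0, 277.3], [0.0, 505.7, 210.1], [0.0, 0.0, 1.0]] [[-0.017, -0.993, 0.117, 422.874], [-1.0, 0.018, 0.001, 73.797], [-0.003, -0.117, -0.993, 1219.357], [0.0, 0.0, 0.0, 1.0]]
{'clock': 0.1, 'joints': array([-1.17261824e+00,  3.00411630e-01,  1.52152666e+00,  1.63635356e-05,
        1.32073053e+00, -6.65522723e-02]), 'qd': array([-0.00070627,  0.00038386, -0.002535  , -0.00068649,  0.00015054,
       -0.00112773]), 'effort': array([ 1.08322183e-03, -5.32642686e+01, -3.53283691e+01,  7.09553668e-02,
        2.34595587e-02, -5.44158945e-05]), 'eef_pos': array([ 246.42856963, -491.42752566,  204.94197925]), 'eef_rot': array([-3.14051992e+00, -8.73840087e-05,  4.64726253e-01]), 'wrist_force': array([-0.42377025,  0.17571486, -0.53039551]), 'moment': array([ 0.03891121,  0.00127874, -0.02375025]), 'finger_force': 0.0, 'finger_gap': 93.95732847316093}
```

View pics/scene0.png

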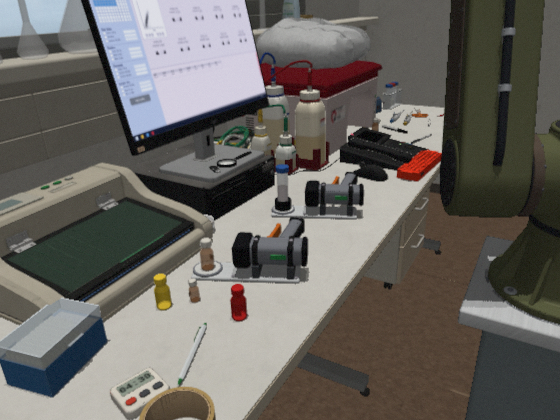

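View pics/top0.png

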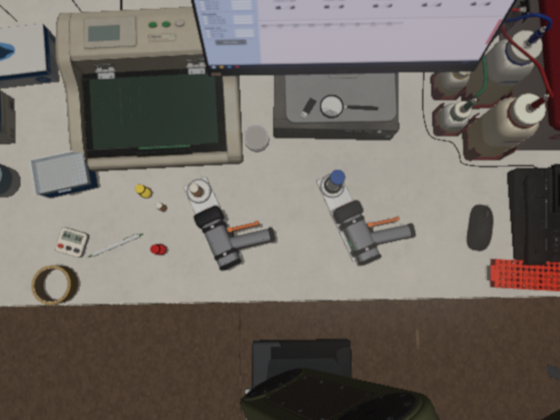

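Candidates (scene / top pixels):
- large brown vial with white cap on the pad: (207,253) / (199,190)
- small brown vial: (194,290) / (160,207)
- yellow vial: (162,290) / (143,190)
- red vial: (238,302) / (158,249)

Scanners in the top view: the left one at (220,237) faces the brown vial. The right one at (357,230) faces the blue-capped tube. I choose the left scanner and check it in a crop.

```bash
cat > h.py <<'E'
import cv2,numpy as np
def onplane(c,uv,z):
    uv=np.atleast_2d(uv).astype(float);K=c['camera_matrix'];T=c['T']
    r=np.c_[(uv-K[:2,2])/[K[0,0],K[1,1]],np.ones(len(uv))]@T[:3,:3].T
    return T[:3,3]+r*((z-T[2,3])/r[:,2])[:,None]
def cloud(c):
    K=c['camera_matrix'];v,u=np.mgrid[:420,:560];d=c['range_z']
    p=np.stack([(u-K[0,2])/K[0,0]*d,(v-K[1,2])/K[1,1]*d,d],-1)
    return p@c['T'][:3,:3].T+c['T'][:3,3]
def orange(c):
    h=cv2.cvtColor(c['color'],cv2.COLOR_RGB2HSV);return (h[...,0]>7)&(h[...,0]<20)&(h[...,1]>170)&(h[...,2]>110)
E
python3 - <<'E'
import pickle,cv2,numpy as np
from h import *
d=pickle.load(open('d.pkl','rb'));c=d['top']
a=cv2.resize(c['color'][165:285,165:290],None,fx=6,fy=6,interpolation=cv2.INTER_CUBIC)[:600]
cv2.imwrite('pics/crop1.png',cv2.cvtColor(a,cv2.COLOR_RGB2BGR))
P=cloud(c);m=orange(c);m[:,:165]=0;m[:,290:]=0;m[:200]=0;m[280:]=0
print(m.sum(),P[m].round(0)[::4].tolist())
sub=P[:,:,2][205:270:3,195:280:4];print(sub.round(0).astype(int))
for n in d:
  c=d[n];m=orange(c);k,l,s,ce=cv2.connectedComponentsWithStats(m.astype('uint8'))
  print(n,[(s[i].tolist(),ce[i].round(1).tolist()) for i in range(1,k) if s[i,4]>15])
E
```

```text
19 [[525.0, 143.0, 70.0], [522.0, 164.0, 65.0], [519.0, 172.0, 70.0], [517.0, 186.0, 73.0], [517.0, 175.0, 65.0]]
[[   9    9   10    7    7   15    3    1   -1    4    4    4    1    0
    -2    2    1    1   -1   -1    3    1]
 [  10    6    6    7   79   81   76   -1    2    4   -1   -1    2    1
    -1    3   -2    1    0    0   -2    3]
 [  12    5   75   84   81   83   78    3    1    3    1   -1   -1    1
     0   -1   -2    4    3    4    1   -1]
 [  70   82   79   80   81   82   83   41    0    1    1    4   -3    1
     3    3   -2    2    4    1    3   -1]
 [  80   78   79   85   82   85   79   60    0    2   -1    5    1    3
     2    3    2    2    1    4    1    3]
 [  80   81   81   86   78   76   74   11    2   -1   -1    2   -3    3
     0   -2    0   -2   -1    1 1219   -1]
 [   0   80   80   82   78   77   75   72    8   -1    1   -1   -1    2
    69   66   64    4    3    0    1   -2]
 [  -2   80   77   77   84   76   76   75   19   -1 1219   69   63   66
    61   52   -1    2    2    1   -1   -1]
 [   1   -1   77   82   76   77   75   77    9   69   69   64   45
[... 981 characters left out ...]
   0   -2   -1   77   79   80   74   72   75   10    1    2
    -1   -1    3   -2   -2   -3   -4    3]
 [   2    0    0    2    1   80   79   76   79   80   77   75   -2   -1
     4   -1    1   -1   -1    2    2   -2]
 [   3   -4    0    2    6   -1   76   76   71   77   79   73    3   -1
     3   -1   -1    2    3    0   -3    0]
 [   1    3    3   -2   -1   -1   76   76   76   76   72    1    3    4
    -1    0    1    3    0    3    3    2]
 [  -1    3    4    2    3   -1    4   79   77   -4   -1    3    6    0
     0    2    2   -3    1    1    1    5]]
scene [([413, 114, 14, 3, 36], [419.6, 114.9]), ([333, 177, 6, 7, 18], [335.4, 179.8]), ([269, 224, 11, 13, 44], [274.6, 230.1])]
top []
```

View pics/crop1.png

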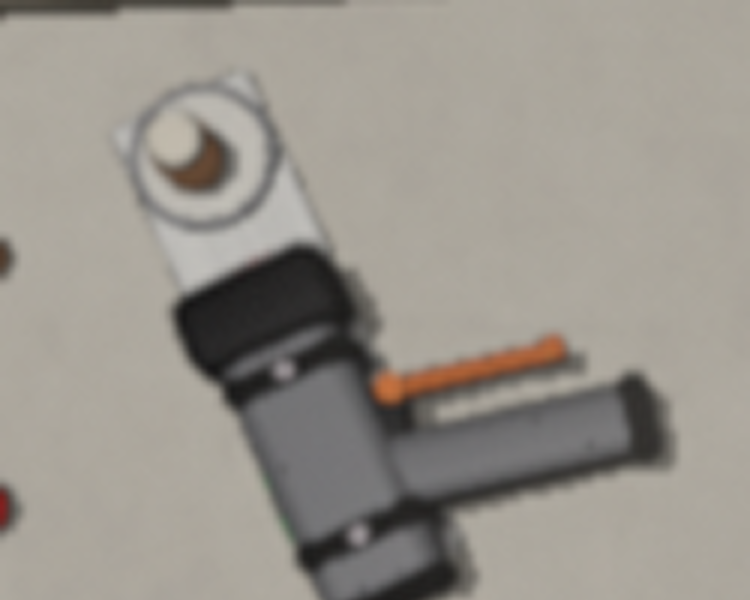

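Crop: the left scanner's black window (265,310) faces the brown, white-capped vial (180,140). Its trigger runs from the hinge (387,388) to the tip (558,347), and the grip lies below it, ending at (645,420). The choice holds. Next I measure its pose.

Run:
```python
import pickle,cv2,numpy as np
from h import *
d=pickle.load(open('d.pkl','rb'));c=d['top']
h=cv2.cvtColor(c['color'],cv2.COLOR_RGB2HSV).astype(int)
m=(h[...,0]<22)&(h[...,0]>4)&(h[...,1]>110)&(h[...,2]>90);m[:,:226]=0;m[:,268:]=0;m[:215]=0;m[240:]=0
uv=np.argwhere(m)[:,::-1];print(len(uv))
o=onplane(c,uv,67)[:,:2];mu=o.mean(0);w,V=np.linalg.eigh(np.cov((o-mu).T));ax=V[:,1]*np.sign(V[1,1])
print('trig mean',mu.round(1),'ang+y',np.arctan2(-ax[0],ax[1]).round(3),'extent',((o-mu)@ax).min().round(1),((o-mu)@ax).max().round(1),'width',np.ptp((o-mu)@[ax[1],-ax[0]]).round(1))
P=cloud(c);g=(P[...,2]>45)&(P[...,2]<100)&~cv2.dilate(m.astype('uint8'),np.ones((2,2))).astype(bool)
g[:,:242]=0;g[:,266:]=0;g[:222]=0;g[255:]=0
gg=[];
for u in range(242,266):
    v=np.where(g[:,u])[0]; v=v[v>222+ (264-u)*0.0]
    # bottom contiguous run
    b=v.max();t=b
    while g[t-1,u]: t-=1
    gg.append((u,t-.5,b+.5))
gg=np.array(gg)
print(gg.astype(float).tolist())
for k,z in((1,71),(2,71),(2,55)):
    q=onplane(c,gg[:,[0,k]],z)[:,:2];p=np.polyfit(q[:,1],q[:,0],1);print(k,z,'x=',p.round(3),'at y100..',np.polyval(p,[100,120,140]).round(1))
cr=lambda x,y:(165+(x+.5)/6-.5,165+(y+.5)/6-.5)
print('hinge',onplane(c,cr(387,388),67).round(1),'tip',onplane(c,cr(558,347),67).round(1),'gripend',onplane(c,cr(633,420),71).round(1),'vialtop',onplane(c,cr(178,140),76).round(1),'pad',onplane(c,cr(205,155),12).round(1))
```

```text
114
trig mean [522.6 155.6] ang+y 0.212 extent -37.0 36.1 width 10.0
[[242.0, 234.5, 248.5], [243.0, 234.5, 248.5], [244.0, 233.5, 248.5], [245.0, 233.5, 248.5], [246.0, 233.5, 247.5], [247.0, 233.5, 247.5], [248.0, 233.5, 247.5], [249.0, 232.5, 247.5], [250.0, 232.5, 246.5], [251.0, 232.5, 246.5], [252.0, 232.5, 246.5], [253.0, 231.5, 246.5], [254.0, 231.5, 245.5], [255.0, 231.5, 245.5], [256.0, 231.5, 245.5], [257.0, 230.5, 245.5], [258.0, 230.5, 245.5], [259.0, 230.5, 244.5], [260.0, 230.5, 244.5], [261.0, 229.5, 244.5], [262.0, 229.5, 244.5], [263.0, 229.5, 243.5], [264.0, 229.5, 243.5], [265.0, 229.5, 243.5]]
1 71 x= [-2.15000e-01  5.37738e+02] at y100.. [516.2 511.9 507.6]
2 71 x= [-2.14000e-01  5.05053e+02] at y100.. [483.7 479.4 475.1]
2 55 x= [-2.14000e-01  5.05978e+02] at y100.. [484.6 480.3 476.1]
hinge [[516.7 186.1  67. ]] tip [[531.3 120.8  67. ]] gripend [[502.6  92.5  71. ]] vialtop [[612.3 264.4  76. ]] pad [[616.6 264.2  12. ]]
```

```bash
python3 -m creep '0 0 0 0 0 -0.05;0 0 0 0 0 -0.05;0 0 0 0 0 -0.05;0 0 0 0 0 -0.05;0 0 0 0 0 -0.05;0 0 0 0 0 -0.05;0 0 0 0 0 -0.05;0 0 0 0 0 -0.05;0 0 0 0 0 -0.02;0 0 0 0 0 0' 0 12
```

```text
clock: 1.35
eef_pos: [246.5, -491.5, 205.2]
eef_rot: [-3.141, -0.001, 1.784]
wrist_force: [-1.1, -0.6, -0.4]
finger_gap: 94.3
finger_force: 0.0
```

```bash
python3 -m creep '0.78 0.53 0 0 0 0;0.78 0.53 0 0 0 0;0.78 0.53 0 0 0 0;0.78 0.53 0 0 0 0;0.78 0.53 0 0 0 0;0.78 0.53 0 0 0 0;0.78 0.53 0 0 0 0;0.78 0.53 0 0 0 0;0.78 0.53 0 0 0 0;0.78 0.53 0 0 0 0;0.78 0.53 0 0 0 0;0.78 0.53 0 0 0 0;0.78 0.53 0 0 0 0;0.78 0.53 0 0 0 0;0.78 0.53 0 0 0 0;0.78 0.53 0 0 0 0;0.78 0.53 0 0 0 0;0.78 0.53 0 0 0 0;0 0 0 0 0 0;0 0 0 0 0 0'
```

```text
clock: 3.85
eef_pos: [500.2, 137.7, 205.2]
eef_rot: [-3.141, 0.0, 1.783]
wrist_force: [-0.5, 0.2, -0.2]
finger_gap: 93.6
finger_force: 0.0
```

```bash
python3 -m creep '0 -0.02 0.6 0 0 0;0 0 0.6 0 0 0;0 0 0.6 0 0 0;0 0 0.6 0 0 0;0 0 0.5 0 0 0;0 0 0.5 0 0 0;0 0 0.4 0 0 0;0 0 0.4 0 0 0;0 0 0 0 0 0;0 0 0 0 0 0'
python3 - <<'E'
from cell import manip
import cv2,pickle
d={n:manip.camera(n) for n in("scene","top")}
a=cv2.resize(d['scene']['color'][170:320,170:350],None,fx=4,fy=4);cv2.imwrite('pics/s1.png',a[...,::-1])
E
```

```text
clock: 5.1
eef_pos: [500.0, 137.9, 38.0]
eef_rot: [3.141, 0.0, 1.784]
wrist_force: [0.8, -0.2, 0.1]
finger_gap: 94.0
finger_force: 0.0
```

View pics/s1.png

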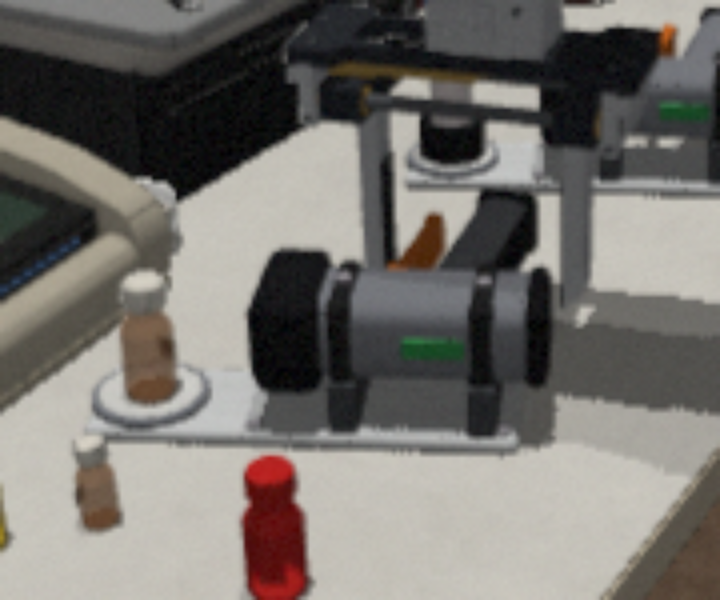

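The fingers straddle trigger (435,240) and grip (495,225), with the head in front and the vial at (150,340) undisturbed. I close now.

```bash
python3 -m creep '0 0 0 0 0 0;0 0 0 0 0 0;0 0 0 0 0 0;0 0 0 0 0 0;0 0 0 0 0 0;0 0 0 0 0 0' 1 14
```

```text
clock: 5.95
eef_pos: [502.7, 138.6, 38.1]
eef_rot: [3.134, -0.0, 1.784]
wrist_force: [23.3, 5.3, -15.6]
finger_gap: 41.9
finger_force: 13.5
```

```bash
python3 -m creep '0 0.03 0 0 0 0;0 0.03 0 0 0 0;0 0 0 0 0 0;0 0 0 0 0 0'
python3 - <<'E'
from cell import manip
import cv2
a=manip.camera('scene')['color'][200:270,230:330];b=manip.camera('top')['color'][205:265,200:285]
cv2.imwrite('pics/s2.png',cv2.vconcat([cv2.resize(a,(500,300),interpolation=2),cv2.resize(b,(500,300),interpolation=2)])[...,::-1])
E
```

```text
clock: 6.45
eef_pos: [502.9, 138.6, 37.8]
eef_rot: [3.139, -0.0, 1.784]
wrist_force: [7.7, 2.4, -0.8]
finger_gap: 42.4
finger_force: 13.8
```

View pics/s2.png

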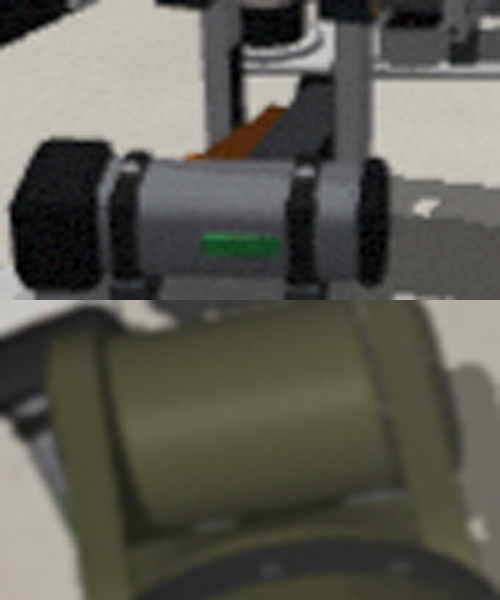

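The gap stayed at 42 mm while I re-centred, so the trigger is clamped at its stop; the trigger (250,130) has swung against the grip. I hold a little longer, slightly firmer, then release.

```bash
python3 -m creep '0 0 0 0 0 0;0 0 0 0 0 0;0 0 0 0 0 0' - 22; python3 -m creep '0 0 0 0 0 0;0 0 0 0 0 0;0 0 0 0 0 0;0 0 0 0 0 0;0 0 0 0 0 0;0 0 0 0 0 0;0 0 0 0 0 0' 0
```

```text
clock: 6.92
eef_pos: [502.7, 138.6, 37.8]
eef_rot: [3.14, -0.0, 1.784]
wrist_force: [6.4, 2.7, 0.3]
finger_gap: 42.3
finger_force: 21.6
clock: 7.8
eef_pos: [502.0, 138.4, 37.4]
eef_rot: [-3.141, -0.0, 1.784]
wrist_force: [0.4, 0.5, -0.2]
finger_gap: 93.9
finger_force: 0.0
```

Gap unchanged under more force, so the trigger was fully in. I lift straight up and back off to check.

```bash
python3 -m creep '0 0 -0.5 0 0 0;0 0 -0.8 0 0 0;0 0 -0.8 0 0 0;0 0 -0.8 0 0 0;0 0 -0.8 0 0 0;0 0 -0.5 0 0 0;-0.8 -0.5 0 0 0 0;-0.8 -0.5 0 0 0 0;-0.8 -0.5 0 0 0 0;-0.8 -0.5 0 0 0 0;-0.8 -0.5 0 0 0 0;-0.8 -0.5 0 0 0 0;-0.8 -0.5 0 0 0 0;-0.8 -0.5 0 0 0 0;0 0 0 0 0 0;0 0 0 0 0 0'
python3 - <<'E'
from cell import manip
import cv2
b=manip.camera('top')['color'][160:280,165:420]
cv2.imwrite('pics/t2.png',cv2.resize(b,None,fx=3,fy=3,interpolation=2)[...,::-1])
E
```

```text
clock: 9.8
eef_pos: [400.0, -145.4, 205.5]
eef_rot: [3.141, -0.0, 1.784]
wrist_force: [-0.6, 0.5, 0.2]
finger_gap: 94.2
finger_force: 0.0
```

View pics/t2.png

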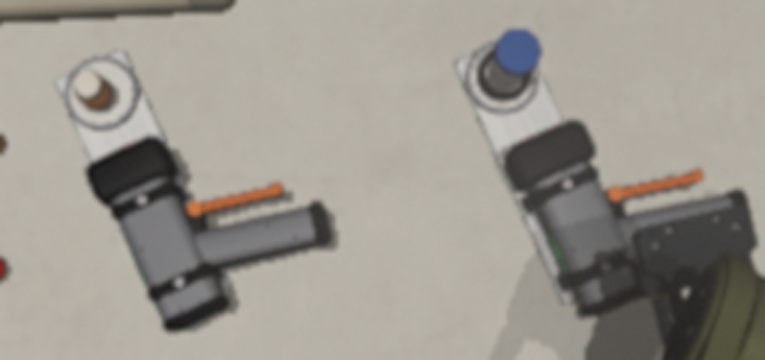

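The trigger (195,208)-(280,190) is sprung back out, the vial (95,92) stands where it was, and the other trigger (655,185) is untouched. The robot is clear of everything, 205 mm up.

```bash
python3 -c "from cell import manip;print(manip.sign_off())"
```

```text
the job is handed in; nothing more can be done
None
```

I squeezed the amber scanner's trigger fully in, held it for about a second and let it spring back out; the vial and the other scanner's trigger are undisturbed, and I handed the job in at about 10 s.

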